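Turn round a row of engraved knobs for inspection

TASK

The four knobs on the aluminium loading rail have just been engraved; move them into the pockets of the black outgoing tray in reverse order: the knob nearest the rail's orange end goes into the tray pocket farthest from the tray's orange end, the next one beside it, and so on, until the last knob stands nearest the tray's orange end. Set each one down gently, upright on the floor of its pocket; do not drop or tip any, and do not push the white bottle or the V-block about.

Things in the scene. Friction and masses are not known exactly. Their poses are not given: they have to be found in the camera images.
- knob_red: loose red anodised instrument knob, standing upright: a skirt 36 mm across and 8 mm high, above it a plain round barrel 30 mm across up to 50 mm total height (two thin bright rings, a short white pointer line on top); 60 to 125 g. Origin: centre of its underside, z up; its yaw does not matter
- knob_blue: loose blue anodised instrument knob, standing upright: a skirt 36 mm across and 8 mm high, above it a plain round barrel 30 mm across up to 50 mm total height (two thin bright rings, a short white pointer line on top); 60 to 125 g. Origin: centre of its underside, z up; its yaw does not matter
- knob_yellow: loose yellow anodised instrument knob, standing upright: a skirt 36 mm across and 8 mm high, above it a plain round barrel 30 mm across up to 50 mm total height (two thin bright rings, a short white pointer line on top); 60 to 125 g. Origin: centre of its underside, z up; its yaw does not matter
- knob_green: loose green anodised instrument knob, standing upright: a skirt 36 mm across and 8 mm high, above it a plain round barrel 30 mm across up to 50 mm total height (two thin bright rings, a short white pointer line on top); 60 to 125 g. Origin: centre of its underside, z up; its yaw does not matter
- dish_red: fixed square dish, red inside and out, 54 x 54 mm, 10 mm high, walls 3 mm, floor 3 mm thick; one of four in a row on the loading rail. At the start the red knob stands in it, up to 4 mm off its centre. It shows where in the row that knob started. Origin: centre of its underside
- dish_blue: fixed square dish, blue inside and out, 54 x 54 mm, 10 mm high, walls 3 mm, floor 3 mm thick; one of four in a row on the loading rail. At the start the blue knob stands in it, up to 4 mm off its centre. It shows where in the row that knob started. Origin: centre of its underside
- dish_yellow: fixed square dish, yellow inside and out, 54 x 54 mm, 10 mm high, walls 3 mm, floor 3 mm thick; one of four in a row on the loading rail. At the start the yellow knob stands in it, up to 4 mm off its centre. It shows where in the row that knob started. Origin: centre of its underside
- dish_green: fixed square dish, green inside and out, 54 x 54 mm, 10 mm high, walls 3 mm, floor 3 mm thick; one of four in a row on the loading rail. At the start the green knob stands in it, up to 4 mm off its centre. It shows where in the row that knob started. Origin: centre of its underside
- rail: loading rail, fixed: bare aluminium bar 64 mm (x) by 234 mm (y), 8 mm high; the four dishes stand on it along its y at y = -87, -29, +29, +87 mm (which colour is where varies); orange end block 28 mm high at its +y end (y = 118 to 134 mm). Origin: centre of its underside, on the bench
- tray: outgoing tray, fixed: black and grey, 64 mm (x) by 237 mm (y); four plain grey pockets along its y, centred at x = 0, y = -87, -29, +29, +87 mm, each 54 x 53 mm inside; pocket floor 4 mm, wall tops 12 mm above the bench, walls 5 mm thick; orange end block 28 mm high at its +y end (y = 118 to 134 mm). Origin: centre of its underside, on the bench
- wash_bottle: bystander: standing white bottle with blue cap, 60 mm across, 150 mm tall, beside the work. Origin: centre of its underside
- v_block: bystander: dark steel V-block, 50 x 70 x 39 mm, beside the work. Origin: centre of its underside
Mind the look-alikes: they are no part of the job. Of the things shaped like the knob_red, the red one is meant.

How it is judged:
By the outcome, as a careful person would: the job done as asked, in the order asked, and still so for the second after the job is handed in, with the robot touching nothing.
It also fails if it takes over 99 s, if anything falls off the work surface, if the arm or the gripper's body presses on something with over 40 N, if the wrist force passes 120 N, or if a joint passes its speed limit or range.

ROBOT

A 6-joint arm with a two-finger parallel gripper is mounted at the origin on the work surface. World frame = base frame: x ahead of the robot, y to its left, z up, the work surface at z = 0. Lengths are in m, angles in rad, forces in N, time in s.
With the tool pointing down it reaches from about 0.375 to 0.9 m from the base axis. Payload 3.1 kg.
Tool frame: the origin (TCP) lies at the very end of the fingers, on their centre line; the grasp point (between the pads) lies 19 mm behind it; z points along the fingers, y is the direction in which the jaws open and shut (so a half turn about z gives the same grasp; the last joint's range is limited). The gripper opens to 87 mm and grips with 3 to 60 N. Pads are 19 mm wide; open, the fingers measure 117 mm over their backs; the gripper's body (75 mm by 190 mm) begins 51 mm behind the grasp point.
Start: joints at [-1.508, 0.527, 1.433, -0, 1.181, -0.178], TCP at [0.15, -0.607, 0.223] pointing down, gripper open.
Joint ranges: [-3.08, 3.08], [-0.75, 2.2], [0.22, 2.44], [-1.43, 4.57], [0, 2.65], [-2.85, 2.85]. Speed limits (rad/s): [2.79, 2.79, 3.14, 3.14, 3.14, 3.14].

INTERFACE

Orientations are given as a rotation vector (axis times angle).
In Python, from station import manip gives the robot as it stands.
- The arm moves only by the tool servo_tool, never from a script. Its argument "targets" is a list of rows, each a list of 5 numbers: the shift along the tool's x, y, z normalised to -1 to 1, where 1 is 0.1 m, then the turn about the tool's z normalised to -1 to 1, where 1 is 180 degrees, then the opening, from 0 (shut) to 1 (fully open). A call has exactly 5 rows; each row is the pose to reach, as a shift and turn from the pose measured when the call began, along the tool's axes at that moment, turning the shorter way round; what a row does not reach only later rows make up. A row lasts 1/8 s, in which the tool goes at most 62.5 mm and 10.7 degrees, less where a joint would pass 70% of its speed; a pose out of reach is approached as far as the arm can. A call with a number of a shift or a turn outside -1 to 1 is refused whole. A call with a gripper value outside its range is refused whole. The fingers move at their own pace and stop on an object; "newtons" is the grip in N (left out, the last holds). Time passes only in rows, so rows that repeat a pose let the fingers close, or fill a call up. It gives the time, the measured TCP pose, the force and the opening at its end, in the units of the state.
- manip.sense(): the state, without advancing time (a new reading comes with each control period).
- manip.get_image(name): name is "scene" or "top" or "wrist"; returns a dict with "image" (400x640x3 uint8, red, green, blue), "mtx" (3x3 intrinsics, pixels), "distortion" ([k1, k2, p1, p2, k3] as OpenCV has them; the pictures are not rectified), "cam_to_world" (4x4, takes a point from camera to world coordinates); the wrist camera has in their place "hand_eye" (4x4, takes a point from camera to tool coordinates, whose origin is the TCP and whose axes are the flange's). Camera axes: x right, y down, z forward; pixel columns grow to the right and rows downward; lengths in m; the calibration is good to about 2 mm. A picture is of the moment at which its call begins: read the wrist's pose just before it. There is no depth.
- manip.close_job(): hands the job in, once; it reports no verdict.
Trained networks look in a picture, given as the dict that the camera call returned (one of the last four; its "shot" number tells which), for a name from the list of things; names that differ only in an ending like _2 or _b are one class to them, and where a whole thing is asked for, a point or a joint stands for the part that bears it (a point fixed in the world has none). Each returns a list of dicts, best first, with "p" (0 to 1); they miss things now and then, are a little off and sometimes report something else, mostly with a low value. They report only what shows in the picture. A call takes as long as a camera call. They do not tell look-alikes from the thing itself.
- manip.find_in(picture, name): "location" ([x, y, z] in m, in world coordinates, good to about 4 mm: the middle of the surface that is visible of it).
- manip.cut_out(picture, name): "mask" (400x640 bool, what is visible of it).
The state is a dict: "time_s": time; "joint_pos": joint angles; "joint_vel": joint speeds; "joint_torque": joint torques, N m; "tool_pos": TCP position; "eef_rot": TCP orientation; "contact_force": force on the tool from outside, world axes, zero at the start; "torque": the same for the moment, N m; "opening": opening from 0.0 (shut) to 1.0 (fully open).
Only numpy, scipy, OpenCV 4.12 (cv2) and the standard library are available. Lean on these libraries where they do the work, as an engineer would, in place of code of your own. Each camera call takes 0.05 s, during which the arm holds its last target.

## Working session

There is one attempt and no reset: what is moved stays moved. The work goes in short steps, Python scripts to look and compute and a tool call to move; the robot and the scene stay as the last step left them, time stands still between calls to the robot, and variables do not carry over. Pictures are saved under pics/ and viewed, and the job is handed in when it is done.

Besides the shell and the picture viewer there is one more tool, called after "Call:" by a JSON object that holds its "name" and its "arguments", one argument or row to a line. servo_tool: Moves the arm, as the interface text tells. Scaled input: -1 to 1 covers 0.1 m each way for a shift and 180 degrees each way for a turn. Its arguments: {"type":"object","properties":{"targets":{"type":"array","items":{"type":"array","items":{"type":"number"}}},"newtons":{"type":"number"}},"required":["targets"]}

```bash
mkdir -p pics; ls
python3 - <<'E'
from station import manip
import cv2
s=manip.sense(); print({k:s[k] for k in('time_s','tool_pos','eef_rot','opening','contact_force')})
for n in('scene','top'):
    p=manip.get_image(n); cv2.imwrite(f'pics/{n}0.png',p['image'][:,:,::-1])
    print(n,p['mtx'],p['distortion'],p['cam_to_world'])
    for o in ['rail','tray','knob_red','knob_blue','knob_yellow','knob_green','wash_bottle','v_block','dish_red','dish_blue','dish_yellow','dish_green']:
        r=manip.find_in(p,o); print(o,[(round(d['p'],2),[round(float(v),3) for v in d['location']]) for d in r[:3]])
E
```

```text
pics
{'time_s': 0.0, 'tool_pos': array([ 0.1496216 , -0.60608915,  0.22158282]), 'eef_rot': array([-3.11654780e+00, -3.78559896e-01, -1.81038148e-04]), 'opening': 0.9988949413507164, 'contact_force': array([ 0.3331636 , -0.37229205,  0.26677939])}
scene [[444.50431393   0.         317.23249653]
 [  0.         444.50431393 196.93599894]
 [  0.           0.           1.        ]] [-0.02528364  0.          0.          0.          0.        ] [[-0.74080558  0.41665323 -0.52688442  1.21267667]
 [ 0.67169986  0.45349344 -0.58580115  0.64451629]
 [-0.00513731 -0.78787295 -0.61581639  0.72714904]
 [ 0.          0.          0.          1.        ]]
rail [(0.75, [0.64, 0.161, 0.007])]
tray [(0.72, [0.472, 0.06, 0.006])]
knob_red [(0.88, [0.701, 0.241, 0.036]), (0.64, [0.635, 0.095, 0.042]), (0.63, [0.764, 0.144, 0.037])]
knob_blue [(0.89, [0.618, 0.156, 0.046])]
knob_yellow [(0.54, [0.647, 0.043, 0.043])]
knob_green [(0.68, [0.658, -0.01, 0.042])]
wash_bottle [(0.75, [0.536, -0.373, 0.074])]
v_block [(0.6, [0.617, 0.158, 0.049]), (0.55, [0.526, 0.364, 0.029])]
dish_red [(0.75, [0.632, 0.098, 0
[... 516 characters left out ...]
50767e+00]
 [ 0.00000000e+00  0.00000000e+00  0.00000000e+00  1.00000000e+00]]
rail [(0.95, [0.618, 0.112, 0.008])]
tray [(0.85, [0.471, 0.046, 0.003])]
knob_red [(0.69, [0.751, 0.137, 0.05]), (0.61, [0.687, 0.225, 0.05]), (0.45, [0.743, 0.063, 0.049])]
knob_blue [(0.74, [0.603, 0.141, 0.059])]
knob_yellow [(0.65, [0.632, 0.036, 0.064]), (0.16, [0.608, 0.143, 0.058])]
knob_green [(0.68, [0.644, -0.018, 0.062])]
wash_bottle [(0.88, [0.524, -0.375, 0.099])]
v_block [(0.88, [0.507, 0.362, 0.039])]
dish_red [(0.63, [0.618, 0.086, 0.012]), (0.63, [0.65, -0.019, 0.061])]
dish_blue [(0.76, [0.606, 0.137, 0.011])]
dish_yellow [(0.55, [0.642, 0.028, 0.014])]
dish_green [(0.74, [0.65, -0.033, 0.012])]
```

View pics/scene0.png

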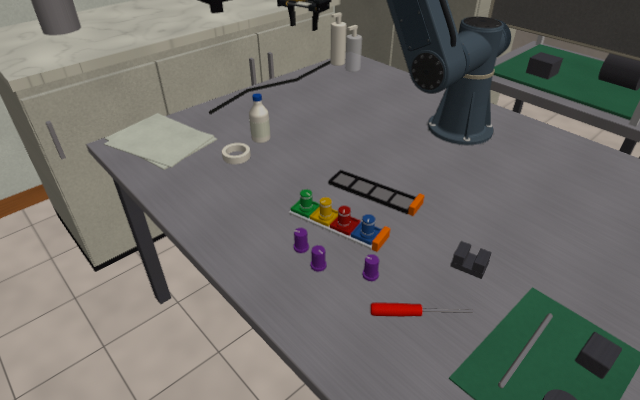

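View pics/top0.png

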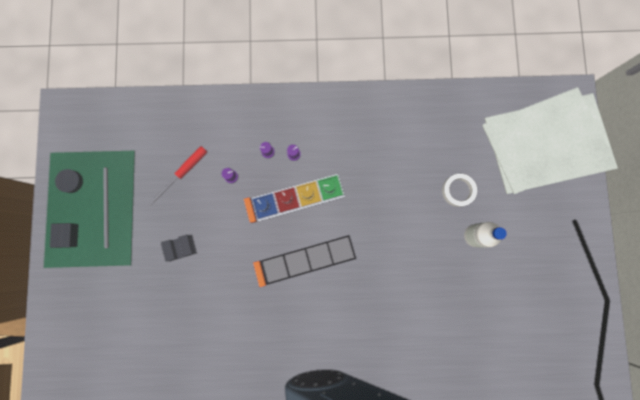

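Scene (top view): the rail row from its orange end (249,209) is blue (265,206), red (287,199), yellow (309,193), green (330,188). The tray is at (307,260), with its orange end at (260,273). The purple knobs at (229,174), (266,148) and (293,151) are look-alikes and stay put, as does the red screwdriver at (190,162). The scene and top cameras disagree by about 14 mm, so I'll settle positions with the wrist camera.

```bash
cat > h.py <<'E'
from station import manip
import numpy as np, cv2
from scipy.spatial.transform import Rotation as Rn
def pose():
    s=manip.sense(); return s,np.array(s['tool_pos']),Rn.from_rotvec(s['eef_rot']).as_matrix()
def yaw_jaw(R): return np.degrees(np.arctan2(R[1,1],R[0,1]))
def rel(p,jaw=None):
    s,t,R=pose(); d=R.T@(np.array(p)-t)/0.1
    o=[round(float(v),3) for v in d]
    if jaw is not None:
        e=(jaw-yaw_jaw(R)+90)%180-90   # world turn (deg); tool z down -> negative
        o.append(round(float(-e/180),4))
    print('rel',o,'t',round(s['time_s'],2),'tcp',np.round(t,4),'jaw',round(yaw_jaw(R),2),'open',round(s['opening'],3),'F',np.round(s['contact_force'],1),'q6',round(s['joint_pos'][5],2))
def wpic(n,show=True):
    s,t,R=pose(); p=manip.get_image('wrist'); H=p['hand_eye']
    T=np.eye(4);T[:3,:3]=R;T[:3,3]=t; p['c2w']=T@H
    cv2.imwrite(f'pics/{n}.png',p['image'][:,:,::-1]); return p
def proj(p,C,X):
    W=np.linalg.inv(C); X=np.atleast_2d(X).astype(float)
    return cv2.projectPoints(X,cv2.Rodrigues(W[:3,:3])[0],W[:3,3],p['mtx'],np.array(p['distortion']))[0][:,0]
def ray(p,C,uv,z):
    u=cv2.undistortPoints(np.array(uv,float).reshape(-1,1,2),p['mtx'],np.array(p['distortion']))[:,0]
    d=np.c_[u,np.ones(len(u))]@C[:3,:3].T; o=C[:3,3]
    return o+d*((z-o[2])/d[:,2])[:,None]
E
python3 - <<'E'
from h import *
p=wpic('w0'); print(p['mtx'],p['hand_eye']); s,t,R=pose(); print(R)
rel([0.5,0,0.35],0)
q=manip.get_image('top'); C=q['cam_to_world']
im=cv2.resize(q['image'][150:310,220:380,::-1],None,fx=4,fy=4,interpolation=cv2.INTER_CUBIC)[:600]; cv2.imwrite('pics/topcrop.png',im)
E
```

```text
[[321.60594906   0.         323.96159504]
 [  0.         321.60594906 194.1383515 ]
 [  0.           0.           1.        ]] [[ 9.36058452e-04 -9.61735908e-01 -2.73976583e-01  7.46056453e-02]
 [ 9.99999558e-01  9.23051028e-04  1.76389968e-04  1.42889546e-04]
 [ 8.32538005e-05 -2.73976627e-01  9.61736347e-01 -1.62182943e-01]
 [ 0.00000000e+00  0.00000000e+00  0.00000000e+00  1.00000000e+00]]
[[ 9.70900518e-01  2.39483158e-01 -1.72951724e-05]
 [ 2.39483159e-01 -9.70900518e-01  1.94249394e-05]
 [-1.21399461e-05 -2.30015862e-05 -1.00000000e+00]]
rel [4.854, -5.052, -1.275, -0.423] t 1.35 tcp [ 0.1497 -0.6068  0.2225] jaw -76.14 open 1.001 F [-0.2  0.1  0.5] q6 -0.18
```

View pics/topcrop.png

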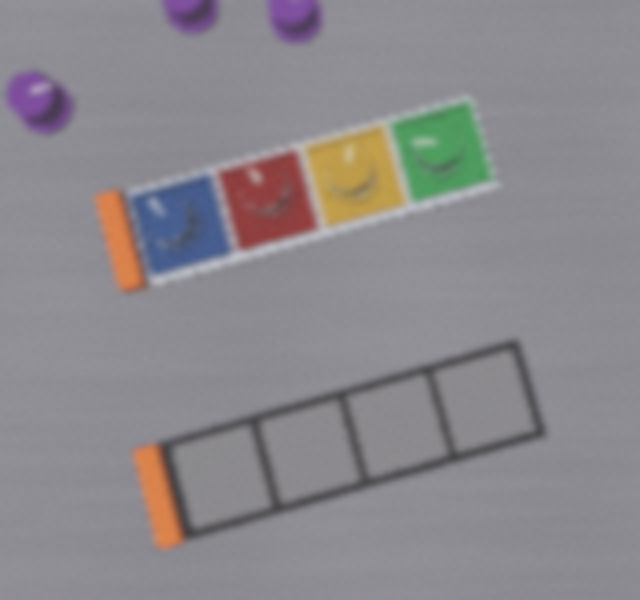

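Call:
{"name": "servo_tool", "arguments": {
  "targets": [
    [0.2,-0.2,0,-0.05,1],
    [0.4,-0.4,0,-0.1,1],
    [0.6,-0.6,0,-0.15,1],
    [0.8,-0.8,0,-0.2,1],
    [1,-1,0,-0.25,1]
  ]
}}

```text
time_s: 2.02
tool_pos: [0.2233, -0.485, 0.2227]
eef_rot: [2.732, 1.55, -0.0]
contact_force: [0.4, -0.3, 0.0]
opening: 0.998
```

Run:
```python
from h import *
rel([0.55,0.03,0.25],15)
```

```text
rel [6.097, 0.164, -0.274, -0.2547] t 2.02 tcp [ 0.2233 -0.485   0.2227] jaw -30.85 open 0.998 F [ 0.4 -0.3  0. ] q6 -0.81
```

Call:
{"name": "servo_tool", "arguments": {
  "targets": [
    [0.3,0,-0.05,0,1],
    [0.6,0.02,-0.1,0,1],
    [0.9,0.03,-0.1,0,1],
    [1,0.03,-0.1,0,1],
    [1,0.03,-0.1,0,1]
  ]
}}

```text
time_s: 2.65
tool_pos: [0.2773, -0.4008, 0.2328]
eef_rot: [2.731, 1.552, -0.001]
contact_force: [-0.3, -0.8, -0.6]
opening: 0.998
```

Call:
{"name": "servo_tool", "arguments": {
  "targets": [
    [0.3,0,-0.05,0,1],
    [0.6,0.02,-0.1,0,1],
    [0.9,0.03,-0.1,0,1],
    [1,0.03,-0.1,0,1],
    [1,0.03,-0.1,0,1]
  ]
}}

```text
time_s: 3.28
tool_pos: [0.331, -0.3172, 0.2427]
eef_rot: [2.73, 1.552, -0.002]
contact_force: [-1.0, -0.1, 0.1]
opening: 0.998
```

Call:
{"name": "servo_tool", "arguments": {
  "targets": [
    [0.3,0,-0.05,0,1],
    [0.6,0.02,-0.07,0,1],
    [0.9,0.03,-0.07,0,1],
    [1,0.03,-0.07,0,1],
    [1,0.03,-0.07,0,1]
  ]
}}

```text
time_s: 3.9
tool_pos: [0.3847, -0.2336, 0.2495]
eef_rot: [2.729, 1.552, -0.003]
contact_force: [0.4, -0.6, 0.9]
opening: 1.003
```

Call:
{"name": "servo_tool", "arguments": {
  "targets": [
    [0.3,0,0,0,1],
    [0.6,0.02,0,0,1],
    [0.9,0.03,0,0,1],
    [1,0.03,0,0,1],
    [1,0.03,0,0,1]
  ]
}}

```text
time_s: 4.53
tool_pos: [0.4382, -0.1499, 0.2492]
eef_rot: [2.728, 1.553, -0.004]
contact_force: [-0.4, -0.0, 0.2]
opening: 1.0
```

Call:
{"name": "servo_tool", "arguments": {
  "targets": [
    [0.2,0,0,-0.05,1],
    [0.4,0.02,0,-0.1,1],
    [0.6,0.03,0,-0.15,1],
    [0.8,0.03,0,-0.2,1],
    [1,0.03,0,-0.255,1]
  ]
}}

```text
time_s: 5.15
tool_pos: [0.4919, -0.0666, 0.2488]
eef_rot: [1.902, 2.498, -0.006]
contact_force: [-0.3, -0.4, 0.5]
opening: 0.999
```

Run:
```python
from h import *
rel([0.55,0.0,0.25],15)
p=wpic('w1'); C=p['c2w']
for o in ['rail','tray','knob_red','knob_blue','knob_yellow','knob_green','dish_red','dish_blue','dish_yellow','dish_green']:
    r=manip.find_in(p,o); print(o,[(round(d['p'],2),[round(float(v),3) for v in d['location']]) for d in r[:3]])
```

```text
rel [0.488, 0.737, -0.015, 0.0023] t 5.15 tcp [ 0.4919 -0.0666  0.2488] jaw 15.42 open 0.999 F [-0.3 -0.4  0.5] q6 -0.62
rail [(0.97, [0.611, 0.056, 0.01])]
tray [(0.93, [0.482, 0.029, -0.0])]
knob_red [(0.97, [0.746, 0.135, 0.037]), (0.95, [0.74, 0.068, 0.042]), (0.84, [0.621, 0.091, 0.059])]
knob_blue [(0.86, [0.603, 0.142, 0.038])]
knob_yellow [(0.74, [0.63, 0.034, 0.058])]
knob_green [(0.61, [0.646, -0.021, 0.057])]
dish_red [(0.9, [0.617, 0.088, 0.009])]
dish_blue [(0.81, [0.607, 0.129, 0.012])]
dish_yellow [(0.72, [0.632, 0.024, 0.009])]
dish_green [(0.93, [0.646, -0.027, 0.011])]
```

View pics/w1.png

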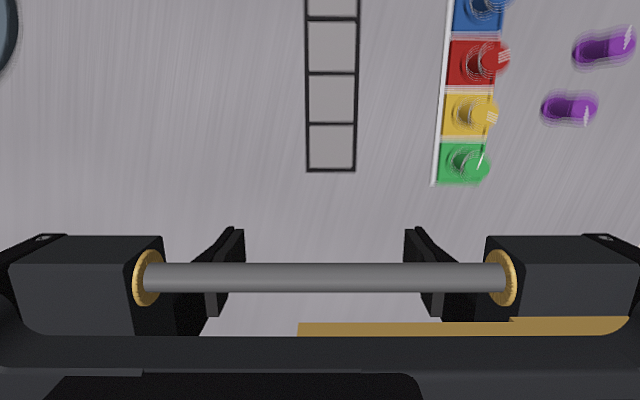

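Call:
{"name": "servo_tool", "arguments": {
  "targets": [
    [0.3,0.2,0,0,1],
    [0.6,0.4,0,0,1],
    [0.8,0.4,0,0,1],
    [0.8,0.4,0,0,1],
    [0.8,0.4,0,0,1]
  ]
}}

```text
time_s: 6.32
tool_pos: [0.5091, 0.021, 0.2486]
eef_rot: [1.909, 2.493, -0.006]
contact_force: [-0.5, 0.1, 0.5]
opening: 0.997
```

Run:
```python
from h import *
p=wpic('w2'); C=p['c2w']
rel([0.55,0.0,0.25],15)
im=cv2.cvtColor(p['image'],cv2.COLOR_RGB2BGR)
cv2.imwrite('pics/w2c.png',cv2.resize(im[0:290,220:620],None,fx=2,fy=2,interpolation=cv2.INTER_CUBIC))
np.save('w2C.npy',C)
```

```text
rel [-0.307, 0.339, -0.013, 0.0004] t 6.38 tcp [0.5093 0.0208 0.2486] jaw 15.08 open 1.0 F [0.2 0.1 0.4] q6 -0.44
```

View pics/w2c.png

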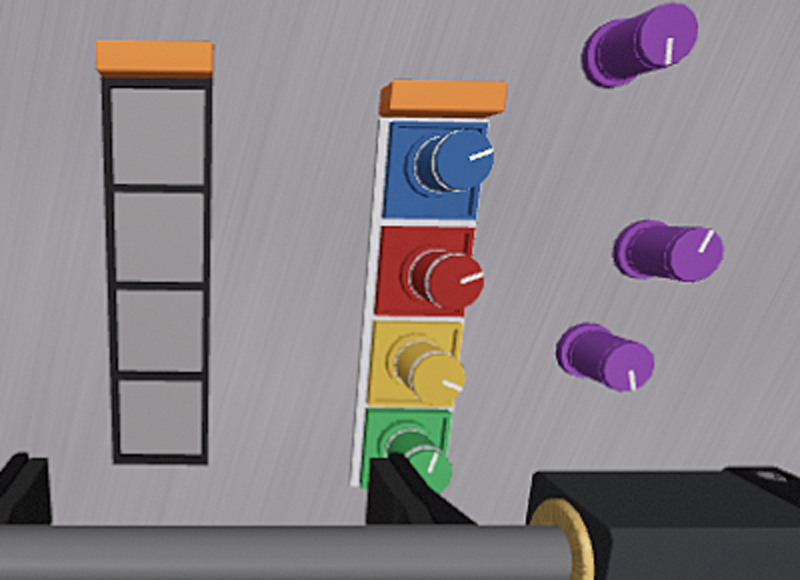

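Wrist view (crop, 2x): the tray's far corners are at (114,464) and (208,463). The knob tops are blue (467,159), red (455,281), yellow (438,376) and green (426,468, partly behind a finger). The purple look-alikes are off the rail at (665,40), (690,250) and (620,365). The rail order is clear, so I'll fit the tray and knobs by ray casting.

Run:
```python
from h import *
from scipy.optimize import least_squares
p=wpic('w3'); C=p['c2w']
q=manip.get_image('top'); Ct=q['cam_to_world']
def cr(a): a=np.array(a,float); return np.c_[220+a[:,0]/2,a[:,1]/2]
def fit(L,px,P,C,x0):
    L=np.array(L,float)
    def W(x):
        c,s=np.cos(x[2]),np.sin(x[2]); return np.c_[x[0]+c*L[:,0]-s*L[:,1],x[1]+s*L[:,0]+c*L[:,1],L[:,2]]
    r=least_squares(lambda x:(proj(P,C,W(x))-px).ravel(),x0)
    print(np.round(r.x[:2],4),'yaw',round(np.degrees(r.x[2]),2),'res px',np.round(np.abs(r.fun).max(),2)); return r.x
z=.012
L=[(-.032,-.1185,z),(.032,-.1185,z)]+[(sx*.027,y,z) for y in(.058,0,-.058) for sx in(-1,1)]
px=cr([(114,464),(208,463),(117,187),(207,187),(119,285),(206,286),(121,376),(206,377)])
print('tray wrist');T=fit(L,px,p,C,[.47,.05,.26])
def crt(a): a=np.array(a,float); return np.c_[220+a[:,0]/4,150+a[:,1]/4]
pt=crt([(517,342),(543,435),(168,441),(188,538)])
print('tray top');fit([(.032,-.1185,z),(-.032,-.1185,z),(.032,.1185,z),(-.032,.1185,z)],pt,q,Ct,[.47,.05,.26])
pr=crt([(470,97),(498,185),(130,193),(152,285)])
print('rail top');Rr=fit([(.032,-.117,.008),(-.032,-.117,.008),(.032,.117,.008),(-.032,.117,.008)],pr,q,Ct,[.62,.06,.26])
print('rail wrist');fit([(-.032,-.117,.008),(-.032,.117,.008)],cr([(351,486),(379,119)]),p,C,[.62,.06,.26])
k=ray(p,C,cr([(467,159),(455,281),(438,376),(426,468)]),.061); print(np.round(k,4))
for n,y in zip('bryg',(.087,.029,-.029,-.087)):
    c,s=np.cos(Rr[2]),np.sin(Rr[2]); print(n,np.round([Rr[0]-s*y,Rr[1]+c*y],4))
for y in(-.087,-.029,.029,.087):
    c,s=np.cos(T[2]),np.sin(T[2]); print('pocket',y,np.round([T[0]-s*y,T[1]+c*y],4))
im=p['image'][:,:,::-1].copy()
for X in k:
    for zz,r in((.061,.015),(.019,.018),(.011,.018)):
        a=np.linspace(0,6.3,60); pp=proj(p,C,np.c_[X[0]+r*np.cos(a),X[1]+r*np.sin(a),0*a+zz])
        for u in pp:
            if 0<=u[0]<640 and 0<=u[1]<400: im[int(round(u[1])),int(round(u[0]))]=(255,255,0)
cv2.imwrite('pics/ov3.png',cv2.resize(im[40:250,380:490],None,fx=2.8,fy=2.8,interpolation=cv2.INTER_NEAREST))
```

```text
tray wrist
[0.4744 0.0388] yaw 14.07 res px 1.16
tray top
[0.4713 0.0365] yaw 14.1 res px 1.76
rail top
[0.6316 0.0598] yaw 14.47 res px 0.98
rail wrist
[0.633  0.0603] yaw 14.64 res px 0.67
[[ 0.6117  0.1493  0.061 ]
 [ 0.6283  0.0892  0.061 ]
 [ 0.6383  0.0369  0.061 ]
 [ 0.6515 -0.0174  0.061 ]]
b [0.6099 0.144 ]
r [0.6244 0.0878]
y [0.6389 0.0317]
g [ 0.6534 -0.0245]
pocket -0.087 [ 0.4955 -0.0456]
pocket -0.029 [0.4814 0.0107]
pocket 0.029 [0.4673 0.0669]
pocket 0.087 [0.4532 0.1232]
```

View pics/ov3.png

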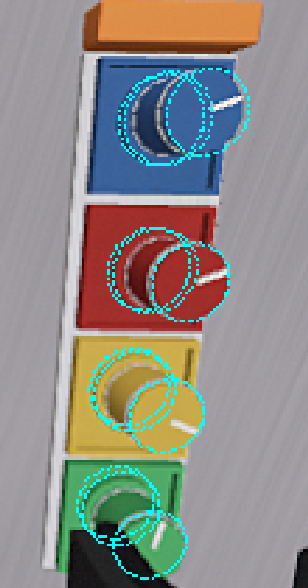

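Run:
```python
from h import *
rel([0.6117,0.1493,0.11],14.5)
```

```text
rel [0.981, 1.323, 1.381, 0.003] t 6.47 tcp [0.5095 0.0208 0.2487] jaw 15.05 open 0.995 F [ 0.5  0.1 -0. ] q6 -0.44
```

Call:
{"name": "servo_tool", "arguments": {
  "targets": [
    [0.25,0.25,0.2,0,0.75],
    [0.5,0.5,0.4,0,0.75],
    [0.75,0.75,0.6,0,0.75],
    [0.98,1,0.8,0.003,0.75],
    [0.98,1,0.8,0.003,0.75]
  ]
}}

```text
time_s: 7.1
tool_pos: [0.5806, 0.1418, 0.1662]
eef_rot: [-1.921, -2.486, 0.008]
contact_force: [-0.5, -0.8, -0.9]
opening: 0.752
```

Call:
{"name": "servo_tool", "arguments": {
  "targets": [
    [0,0.2,0.2,0,0.75],
    [0,0.32,0.4,0,0.75],
    [0,0.32,0.5,0,0.75],
    [0,0.32,0.5,0,0.75],
    [0,0.32,0.5,0,0.75]
  ]
}}

```text
time_s: 7.72
tool_pos: [0.6113, 0.1492, 0.117]
eef_rot: [1.922, 2.485, -0.007]
contact_force: [0.1, -0.2, -1.5]
opening: 0.747
```

Run:
```python
from h import *
p=wpic('w4'); C=p['c2w']
rel([0.6117,0.1493,0.023],14.5)
cv2.imwrite('pics/w4c.png',p['image'][:,:,::-1])
```

```text
rel [0.002, 0.004, 0.942, 0.0005] t 7.78 tcp [0.6115 0.1494 0.1172] jaw 14.58 open 0.751 F [0.4 0.2 0.3] q6 -0.19
```

View pics/w4c.png

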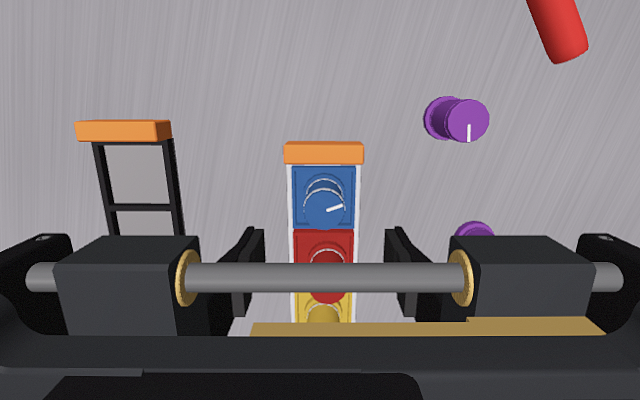

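Run:
```python
from h import *
p=wpic('w5'); C=p['c2w']
im=p['image'][:,:,::-1]
cv2.imwrite('pics/w5c.png',cv2.resize(im[130:340,260:400],None,fx=4,fy=2.8*1.0*4/2.8,interpolation=cv2.INTER_CUBIC)[:600])
print(np.round(ray(p,C,[(325,208),(327,285)],.061),4))
# predicted circle for blue as measured
print(np.round(proj(p,C,[[.6117,.1493,.061],[.6283,.0892,.061]]),1))
```

```text
[[0.6112 0.1516 0.061 ]
 [0.6285 0.0916 0.061 ]]
[[324.9 211.1]
 [325.9 287.6]]
```

View pics/w5c.png

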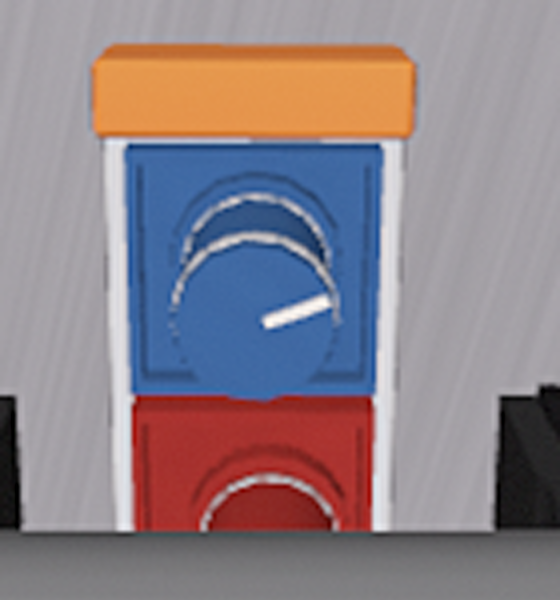

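Blue's top centre is at crop (257,318), midway between the fingers (mid 258). Descending.

Call:
{"name": "servo_tool", "arguments": {
  "targets": [
    [0,0,0.25,0,0.75],
    [0,0,0.5,0,0.75],
    [0,0,0.75,0,0.75],
    [0,0,0.94,0,0.75],
    [0,0,0.94,0,0.75]
  ],
  "newtons": 15
}}

```text
time_s: 8.45
tool_pos: [0.6104, 0.149, 0.0221]
eef_rot: [-1.921, -2.485, 0.009]
contact_force: [0.5, -0.3, -1.0]
opening: 0.748
```

Call:
{"name": "servo_tool", "arguments": {
  "targets": [
    [0,0,0,0,0.5],
    [0,0,0,0,0.3],
    [0,0,0,0,0.2],
    [0,0,0,0,0.2],
    [0,0,0,0,0.2]
  ],
  "newtons": 15
}}

```text
time_s: 9.07
tool_pos: [0.6107, 0.1491, 0.0225]
eef_rot: [-1.921, -2.485, 0.009]
contact_force: [-0.3, 0.6, 2.2]
opening: 0.341
```

Run:
```python
from h import *
rel([0.4955,-0.0456,0.115],14.2)
```

```text
rel [-1.597, -1.609, -0.913, 0.0022] t 9.07 tcp [0.6107 0.1491 0.0225] jaw 14.59 open 0.341 F [-0.3  0.6  2.2] q6 -0.19
```

Call:
{"name": "servo_tool", "arguments": {
  "targets": [
    [0,0,-0.15,0,0.2],
    [0,0,-0.4,0,0.2],
    [0,0,-0.65,0,0.2],
    [0,0,-0.9,0,0.2],
    [0,0,-0.9,0,0.2]
  ]
}}

```text
time_s: 9.7
tool_pos: [0.6129, 0.1496, 0.1153]
eef_rot: [1.919, 2.483, -0.003]
contact_force: [0.8, -0.2, -1.4]
opening: 0.339
```

Call:
{"name": "servo_tool", "arguments": {
  "targets": [
    [-0.15,-0.15,0,0,0.2],
    [-0.4,-0.4,0,0,0.2],
    [-0.65,-0.65,0,0,0.2],
    [-0.9,-0.9,0,0,0.2],
    [-1,-1,0,0,0.2]
  ]
}}

```text
time_s: 10.32
tool_pos: [0.5385, 0.0259, 0.1146]
eef_rot: [1.924, 2.483, -0.006]
contact_force: [0.4, -0.2, 0.3]
opening: 0.344
```

Run:
```python
from h import *
rel([0.4955,-0.0456,0.06],14.2)
```

```text
rel [-0.583, -0.593, 0.549, 0.0014] t 10.32 tcp [0.5385 0.0259 0.1146] jaw 14.45 open 0.344 F [ 0.4 -0.2  0.3] q6 -0.41
```

Call:
{"name": "servo_tool", "arguments": {
  "targets": [
    [-0.2,-0.2,0,0,0.2],
    [-0.4,-0.4,0.1,0,0.2],
    [-0.58,-0.59,0.3,0.001,0.2],
    [-0.58,-0.59,0.5,0.001,0.2],
    [-0.58,-0.59,0.5,0.001,0.2]
  ]
}}

```text
time_s: 10.95
tool_pos: [0.4944, -0.0451, 0.0635]
eef_rot: [-1.927, -2.477, 0.008]
contact_force: [0.3, 0.2, -0.7]
opening: 0.34
```

Run:
```python
from h import *
p=wpic('w6'); rel([0.4955,-0.0456,0.0165],14.2)
```

```text
rel [-0.005, 0.003, 0.478, 0.0004] t 11.0 tcp [ 0.4953 -0.0451  0.0643] jaw 14.26 open 0.34 F [-0.3  0.4  0.3] q6 -0.56
```

View pics/w6.png

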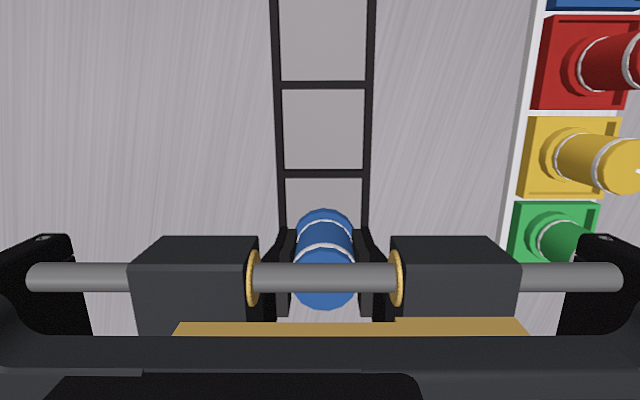

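Blue hangs over the last pocket: knob at (325,250), pocket walls at about (283) and (367).

Call:
{"name": "servo_tool", "arguments": {
  "targets": [
    [0,0,0.12,0,0.2],
    [0,0,0.26,0,0.2],
    [0,0,0.38,0,0.2],
    [0,0,0.46,0,0.2],
    [0,0,0.475,0,0.2]
  ]
}}

```text
time_s: 11.62
tool_pos: [0.4947, -0.045, 0.016]
eef_rot: [-1.927, -2.478, 0.008]
contact_force: [-0.1, 0.2, 0.0]
opening: 0.338
```

Call:
{"name": "servo_tool", "arguments": {
  "targets": [
    [0,0,0.003,0,0.2],
    [0,0,0.006,0,0.2],
    [0,0,0.009,0,0.2],
    [0,0,0.012,0,0.2],
    [0,0,0.012,0,0.2]
  ]
}}

```text
time_s: 12.25
tool_pos: [0.4949, -0.0451, 0.0154]
eef_rot: [-1.927, -2.479, 0.007]
contact_force: [-1.0, 0.9, 5.4]
opening: 0.343
```

Call:
{"name": "servo_tool", "arguments": {
  "targets": [
    [0,0,0,0,0.37],
    [0,0,0,0,0.45],
    [0,0,0,0,0.6],
    [0,0,0,0,0.7],
    [0,0,0,0,0.7]
  ]
}}

```text
time_s: 12.88
tool_pos: [0.4949, -0.0451, 0.0153]
eef_rot: [-1.927, -2.479, 0.007]
contact_force: [0.1, -0.5, 0.2]
opening: 0.666
```

Call:
{"name": "servo_tool", "arguments": {
  "targets": [
    [0,0,-0.15,0,0.7],
    [0,0,-0.4,0,0.7],
    [0,0,-0.65,0,0.7],
    [0,0,-0.9,0,0.7],
    [0,0,-1,0,0.7]
  ]
}}

```text
time_s: 13.5
tool_pos: [0.4961, -0.0451, 0.1174]
eef_rot: [1.927, 2.479, -0.005]
contact_force: [-0.0, 0.8, -0.3]
opening: 0.698
```

Run:
```python
from h import *
p=wpic('w7'); rel([0.6283,0.0898,0.11],14.5)
```

```text
rel [0.982, 1.611, 0.072, -0.0012] t 13.55 tcp [ 0.4964 -0.0451  0.1177] jaw 14.28 open 0.701 F [0.6 0.5 1.1] q6 -0.56
```

View pics/w7.png

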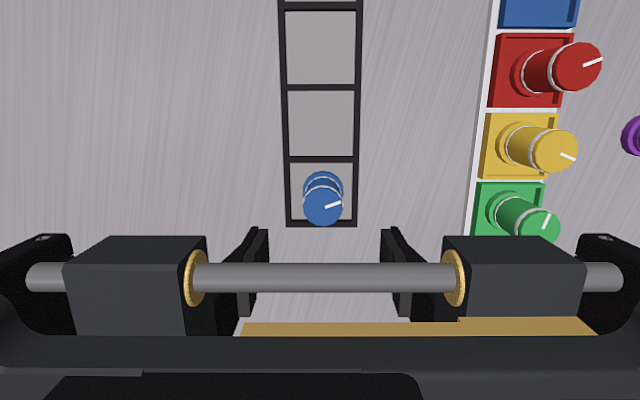

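Blue stands upright and centred in the last pocket (322,200). Red next; its top is at (577,66).

Run:
```python
from h import *
p=manip.get_image('wrist'); s,t,R=pose();T=np.eye(4);T[:3,:3]=R;T[:3,3]=t
print(np.round(ray(p,T@p['hand_eye'],[(577,66),(557,150.5),(537,212),(322,206)],.061),4))
```

```text
[[ 0.6271  0.0891  0.061 ]
 [ 0.6382  0.0364  0.061 ]
 [ 0.6437 -0.0078  0.061 ]
 [ 0.4932 -0.0417  0.061 ]]
```

Call:
{"name": "servo_tool", "arguments": {
  "targets": [
    [0.15,0.2,0,0,0.75],
    [0.4,0.45,0,0,0.75],
    [0.6,0.7,0,0,0.75],
    [0.8,0.9,0,0,0.75],
    [0.98,1,0,0,0.75]
  ]
}}

```text
time_s: 14.22
tool_pos: [0.5688, 0.0756, 0.1151]
eef_rot: [-1.928, -2.48, 0.007]
contact_force: [-0.4, 0.1, -0.4]
opening: 0.755
```

Call:
{"name": "servo_tool", "arguments": {
  "targets": [
    [0,0.2,0,0,0.75],
    [0,0.4,0,0,0.75],
    [0,0.6,0,0,0.75],
    [0,0.6,0,0,0.75],
    [0,0.6,0,0,0.75]
  ]
}}

```text
time_s: 14.85
tool_pos: [0.6252, 0.0903, 0.1141]
eef_rot: [-1.926, -2.478, 0.01]
contact_force: [-0.2, 0.5, -0.4]
opening: 0.747
```

Run:
```python
from h import *
p=wpic('w8');C=p['c2w']; rel([0.6283,0.0898,0.0225],14.5)
cv2.imwrite('pics/w8c.png',cv2.resize(p['image'][130:280,260:400,::-1],None,fx=4,fy=4,interpolation=cv2.INTER_CUBIC))
print(np.round(proj(p,C,[[.6283,.0898,.061]]),1))
```

```text
rel [-0.01, 0.034, 0.918, -0.0012] t 14.9 tcp [0.6253 0.0903 0.1143] jaw 14.29 open 0.749 F [-0.4  0.   0.4] q6 -0.28
[[329.  214.2]]
```

View pics/w8c.png

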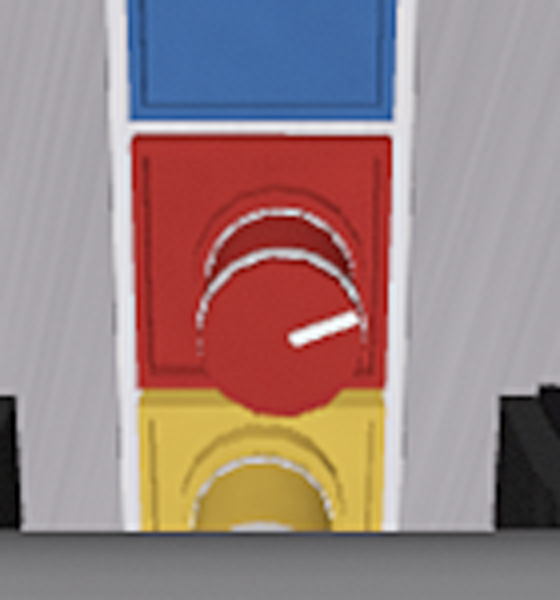

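Red's top is at crop (281,334), about 4 mm to the right of the finger middle (257), so I'll shift +0.04 in tool y.

Call:
{"name": "servo_tool", "arguments": {
  "targets": [
    [0,0.04,0.25,0,0.75],
    [0,0.04,0.5,0,0.75],
    [0,0.04,0.75,0,0.75],
    [0,0.04,0.91,0,0.75],
    [0,0.04,0.91,0,0.75]
  ]
}}

```text
time_s: 15.52
tool_pos: [0.6272, 0.0908, 0.0221]
eef_rot: [-1.925, -2.476, 0.013]
contact_force: [-0.3, -0.2, 0.4]
opening: 0.747
```

Call:
{"name": "servo_tool", "arguments": {
  "targets": [
    [0,0,0,0,0.5],
    [0,0,0,0,0.3],
    [0,0,0,0,0.2],
    [0,0,0,0,0.2],
    [0,0,0,0,0.2]
  ]
}}

```text
time_s: 16.15
tool_pos: [0.6277, 0.0909, 0.0226]
eef_rot: [-1.926, -2.477, 0.011]
contact_force: [0.2, 0.3, 2.2]
opening: 0.342
```

Call:
{"name": "servo_tool", "arguments": {
  "targets": [
    [0,0,-0.15,0,0.2],
    [0,0,-0.4,0,0.2],
    [0,0,-0.65,0,0.2],
    [0,0,-0.9,0,0.2],
    [0,0,-0.9,0,0.2]
  ]
}}

```text
time_s: 16.77
tool_pos: [0.6302, 0.0912, 0.1154]
eef_rot: [1.928, 2.48, -0.006]
contact_force: [-0.5, 0.4, 0.1]
opening: 0.341
```

Run:
```python
from h import *
rel([0.4814,0.0107,0.064],14.2)
```

```text
rel [-0.412, -1.639, 0.52, 0.0004] t 16.77 tcp [0.6302 0.0912 0.1154] jaw 14.28 open 0.341 F [-0.5  0.4  0.1] q6 -0.28
```

Call:
{"name": "servo_tool", "arguments": {
  "targets": [
    [-0.05,-0.15,0,0,0.2],
    [-0.1,-0.4,0,0,0.2],
    [-0.2,-0.65,0,0,0.2],
    [-0.3,-0.9,0,0,0.2],
    [-0.3,-1,0,0,0.2]
  ]
}}

```text
time_s: 17.4
tool_pos: [0.5376, 0.0367, 0.1147]
eef_rot: [-1.928, -2.476, 0.01]
contact_force: [-0.1, -0.3, -0.7]
opening: 0.342
```

Run:
```python
from h import *
rel([0.4814,0.0107,0.064],14.2)
```

```text
rel [-0.113, -0.605, 0.512, -0.0001] t 17.4 tcp [0.5376 0.0367 0.1147] jaw 14.19 open 0.342 F [-0.1 -0.3 -0.7] q6 -0.38
```

Call:
{"name": "servo_tool", "arguments": {
  "targets": [
    [-0.05,-0.2,0,0,0.2],
    [-0.11,-0.4,0.1,0,0.2],
    [-0.11,-0.6,0.3,0,0.2],
    [-0.11,-0.605,0.5,0,0.2],
    [-0.11,-0.605,0.5,0,0.2]
  ]
}}

```text
time_s: 18.02
tool_pos: [0.48, 0.0114, 0.0639]
eef_rot: [-1.926, -2.473, 0.012]
contact_force: [-0.0, 0.3, -1.2]
opening: 0.339
```

Run:
```python
from h import *
p=wpic('w9'); rel([0.4814,0.0107,0.0162],14.2)
```

```text
rel [-0.006, 0.007, 0.485, -0.0001] t 18.07 tcp [0.481  0.0112 0.0647] jaw 14.18 open 0.341 F [ 0.1  0.5 -0.2] q6 -0.45
```

View pics/w9.png

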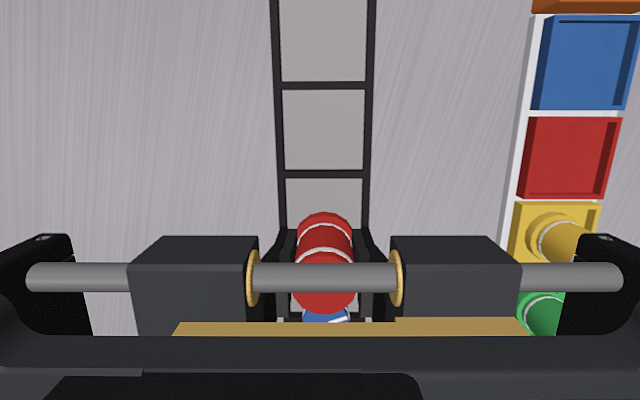

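Red is held over pocket 2 beside blue, and the geometry matches the previous placement.

Call:
{"name": "servo_tool", "arguments": {
  "targets": [
    [0,0,0.12,0,0.2],
    [0,0,0.26,0,0.2],
    [0,0,0.38,0,0.2],
    [0,0,0.46,0,0.2],
    [0,0,0.48,0,0.2]
  ]
}}

```text
time_s: 18.7
tool_pos: [0.4802, 0.0112, 0.0159]
eef_rot: [-1.927, -2.474, 0.012]
contact_force: [-0.6, -0.3, 0.4]
opening: 0.34
```

Call:
{"name": "servo_tool", "arguments": {
  "targets": [
    [0,0,0.003,0,0.2],
    [0,0,0.006,0,0.2],
    [0,0,0.009,0,0.2],
    [0,0,0.01,0,0.2],
    [0,0,0.01,0,0.2]
  ]
}}

```text
time_s: 19.32
tool_pos: [0.4803, 0.0112, 0.0155]
eef_rot: [-1.927, -2.475, 0.011]
contact_force: [-1.4, 0.7, 5.5]
opening: 0.341
```

Call:
{"name": "servo_tool", "arguments": {
  "targets": [
    [0,0,0,0,0.37],
    [0,0,0,0,0.45],
    [0,0,0,0,0.6],
    [0,0,0,0,0.7],
    [0,0,0,0,0.7]
  ]
}}

```text
time_s: 19.95
tool_pos: [0.4803, 0.0112, 0.0154]
eef_rot: [-1.927, -2.474, 0.011]
contact_force: [0.6, -0.0, 0.6]
opening: 0.668
```

Call:
{"name": "servo_tool", "arguments": {
  "targets": [
    [0,0,-0.15,0,0.7],
    [0,0,-0.4,0,0.7],
    [0,0,-0.65,0,0.7],
    [0,0,-0.9,0,0.7],
    [0,0,-1,0,0.7]
  ]
}}

```text
time_s: 20.58
tool_pos: [0.482, 0.0113, 0.1175]
eef_rot: [-1.929, -2.477, 0.009]
contact_force: [0.4, 0.2, -0.5]
opening: 0.699
```

Run:
```python
from h import *
p=wpic('w10'); rel([0.6383,0.0365,0.115],14.5)
```

```text
rel [-0.138, 1.575, 0.02, -0.0017] t 20.62 tcp [0.4822 0.0113 0.1178] jaw 14.19 open 0.704 F [ 0.3 -0.2  0.3] q6 -0.45
```

View pics/w10.png

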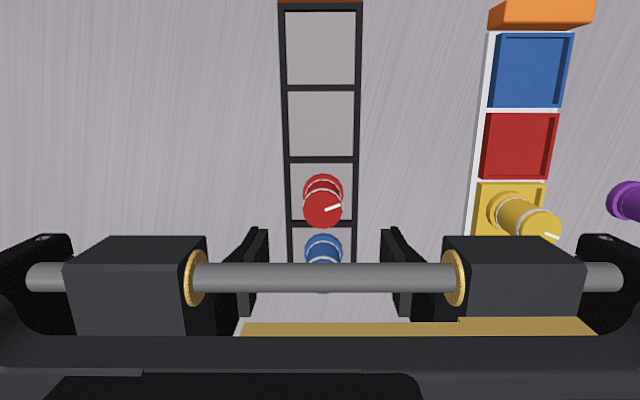

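Red is standing at (322,205), with blue behind it at (322,255). Yellow next.

Call:
{"name": "servo_tool", "arguments": {
  "targets": [
    [0,0.2,0,0,0.75],
    [-0.05,0.45,0,0,0.75],
    [-0.1,0.7,0,0,0.75],
    [-0.1,0.9,0,0,0.75],
    [-0.1,1,0,0,0.75]
  ]
}}

```text
time_s: 21.25
tool_pos: [0.5821, 0.0263, 0.1166]
eef_rot: [-1.928, -2.477, 0.009]
contact_force: [-0.4, 0.4, -0.3]
opening: 0.746
```

Call:
{"name": "servo_tool", "arguments": {
  "targets": [
    [-0.04,0.2,0,0,0.75],
    [-0.04,0.4,0,0,0.75],
    [-0.04,0.6,0,0,0.75],
    [-0.04,0.6,0,0,0.75],
    [-0.04,0.6,0,0,0.75]
  ]
}}

```text
time_s: 21.88
tool_pos: [0.6395, 0.0371, 0.1156]
eef_rot: [-1.927, -2.475, 0.012]
contact_force: [-0.1, 0.4, -0.3]
opening: 0.75
```

Run:
```python
from h import *
p=wpic('w11');C=p['c2w']; rel([0.6383,0.0365,0.0225],14.5)
cv2.imwrite('pics/w11c.png',cv2.resize(p['image'][130:280,260:400,::-1],None,fx=4,fy=4,interpolation=cv2.INTER_CUBIC))
print(np.round((proj(p,C,[[.6383,.0365,.061]])-[260,130])*4,1))
```

```text
rel [-0.001, -0.006, 0.932, -0.0017] t 21.93 tcp [0.6396 0.037  0.1157] jaw 14.2 open 0.749 F [-0.3 -0.4  0.9] q6 -0.36
[[253.1 329. ]]
```

View pics/w11c.png

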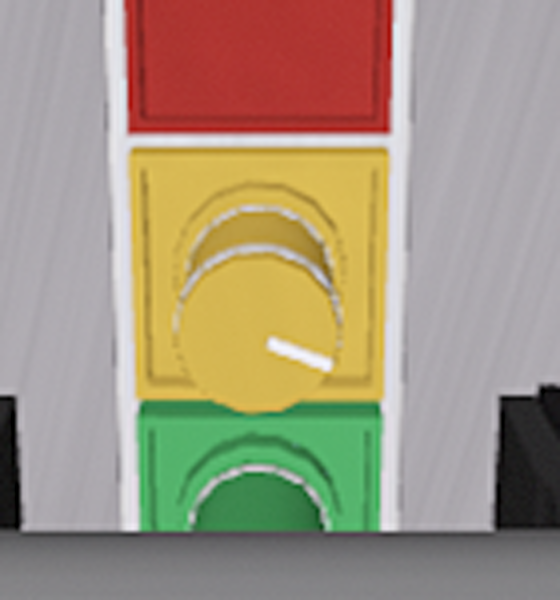

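Yellow's top is at crop (258,330), centred between the fingers.

Call:
{"name": "servo_tool", "arguments": {
  "targets": [
    [0,0,0.25,0,0.75],
    [0,0,0.5,0,0.75],
    [0,0,0.75,0,0.75],
    [0,0,0.92,0,0.75],
    [0,0,0.925,0,0.75]
  ]
}}

```text
time_s: 22.55
tool_pos: [0.6373, 0.0368, 0.022]
eef_rot: [-1.925, -2.473, 0.014]
contact_force: [-0.0, -0.4, 0.3]
opening: 0.749
```

Call:
{"name": "servo_tool", "arguments": {
  "targets": [
    [0,0,0,0,0.5],
    [0,0,0,0,0.3],
    [0,0,0,0,0.2],
    [0,0,0,0,0.2],
    [0,0,0,0,0.2]
  ]
}}

```text
time_s: 23.18
tool_pos: [0.6379, 0.0368, 0.0225]
eef_rot: [-1.926, -2.474, 0.013]
contact_force: [0.6, -0.6, 1.9]
opening: 0.344
```

Call:
{"name": "servo_tool", "arguments": {
  "targets": [
    [0,0,-0.15,0,0.2],
    [0,0,-0.4,0,0.2],
    [0,0,-0.65,0,0.2],
    [0,0,-0.9,0,0.2],
    [0,0,-0.9,0,0.2]
  ]
}}

```text
time_s: 23.8
tool_pos: [0.6405, 0.0369, 0.1153]
eef_rot: [-1.929, -2.478, 0.008]
contact_force: [-0.2, -0.3, -0.6]
opening: 0.34
```

Run:
```python
from h import *
rel([0.4673,0.0669,0.064],14.2)
```

```text
rel [0.717, -1.603, 0.52, -0.0] t 23.8 tcp [0.6405 0.0369 0.1153] jaw 14.2 open 0.34 F [-0.2 -0.3 -0.6] q6 -0.36
```

Call:
{"name": "servo_tool", "arguments": {
  "targets": [
    [0.05,-0.15,0,0,0.2],
    [0.2,-0.4,0,0,0.2],
    [0.3,-0.65,0,0,0.2],
    [0.4,-0.9,0,0,0.2],
    [0.5,-1,0,0,0.2]
  ]
}}

```text
time_s: 24.42
tool_pos: [0.5289, 0.0611, 0.1149]
eef_rot: [-1.928, -2.475, 0.011]
contact_force: [0.4, 0.0, -1.0]
opening: 0.341
```

Run:
```python
from h import *
rel([0.4673,0.0669,0.064],14.2)
```

```text
rel [0.207, -0.579, 0.513, -0.0002] t 24.43 tcp [0.5289 0.0611 0.1149] jaw 14.17 open 0.341 F [ 0.4  0.  -1. ] q6 -0.34
```

Call:
{"name": "servo_tool", "arguments": {
  "targets": [
    [0.1,-0.2,0,0,0.2],
    [0.2,-0.4,0.1,0,0.2],
    [0.2,-0.575,0.3,0,0.2],
    [0.2,-0.575,0.5,0,0.2],
    [0.2,-0.575,0.5,0,0.2]
  ]
}}

```text
time_s: 25.05
tool_pos: [0.4675, 0.0665, 0.0642]
eef_rot: [-1.927, -2.473, 0.013]
contact_force: [0.1, 0.0, -0.4]
opening: 0.339
```

Run:
```python
from h import *
p=wpic('w12'); rel([0.4673,0.0669,0.0162],14.2)
```

```text
rel [0.007, -0.004, 0.487, -0.0002] t 25.1 tcp [0.4683 0.0664 0.0649] jaw 14.17 open 0.343 F [ 0.4 -0.5 -1.2] q6 -0.34
```

View pics/w12.png

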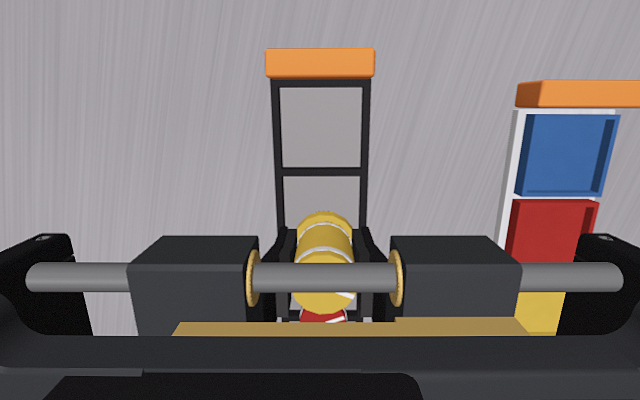

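Yellow is over the third pocket, centred at (324,260).

Call:
{"name": "servo_tool", "arguments": {
  "targets": [
    [0,0,0.12,0,0.2],
    [0,0,0.26,0,0.2],
    [0,0,0.38,0,0.2],
    [0,0,0.46,0,0.2],
    [0,0,0.48,0,0.2]
  ]
}}

```text
time_s: 25.72
tool_pos: [0.4675, 0.0663, 0.0161]
eef_rot: [-1.927, -2.474, 0.013]
contact_force: [0.3, 0.4, -1.4]
opening: 0.346
```

Call:
{"name": "servo_tool", "arguments": {
  "targets": [
    [0,0,0.003,0,0.2],
    [0,0,0.006,0,0.2],
    [0,0,0.009,0,0.2],
    [0,0,0.01,0,0.2],
    [0,0,0.01,0,0.2]
  ]
}}

```text
time_s: 26.35
tool_pos: [0.4677, 0.0663, 0.0154]
eef_rot: [-1.927, -2.474, 0.012]
contact_force: [0.5, 0.3, 1.2]
opening: 0.341
```

Call:
{"name": "servo_tool", "arguments": {
  "targets": [
    [0,0,0.002,0,0.2],
    [0,0,0.004,0,0.2],
    [0,0,0.006,0,0.2],
    [0,0,0.006,0,0.2],
    [0,0,0.006,0,0.2]
  ]
}}

```text
time_s: 26.98
tool_pos: [0.4677, 0.0663, 0.0154]
eef_rot: [-1.927, -2.474, 0.012]
contact_force: [-1.2, -0.1, 7.8]
opening: 0.338
```

Contact is confirmed at 7.8 N. Releasing.

Call:
{"name": "servo_tool", "arguments": {
  "targets": [
    [0,0,0,0,0.37],
    [0,0,0,0,0.45],
    [0,0,0,0,0.6],
    [0,0,0,0,0.7],
    [0,0,0,0,0.7]
  ]
}}

```text
time_s: 27.6
tool_pos: [0.4676, 0.0663, 0.0153]
eef_rot: [-1.927, -2.474, 0.012]
contact_force: [0.3, 0.9, 0.0]
opening: 0.665
```

Call:
{"name": "servo_tool", "arguments": {
  "targets": [
    [0,0,-0.15,0,0.7],
    [0,0,-0.4,0,0.7],
    [0,0,-0.65,0,0.7],
    [0,0,-0.9,0,0.7],
    [0,0,-1,0,0.7]
  ]
}}

```text
time_s: 28.22
tool_pos: [0.4693, 0.0665, 0.1173]
eef_rot: [-1.929, -2.477, 0.009]
contact_force: [0.0, 0.2, -0.2]
opening: 0.701
```

Run:
```python
from h import *
p=wpic('w13'); rel([0.6535,-0.020,0.115],14.2)
```

```text
rel [-1.289, 1.571, 0.021, -0.0001] t 28.27 tcp [0.4696 0.0665 0.1176] jaw 14.18 open 0.7 F [-0.7  0.7  1.3] q6 -0.34
```

View pics/w13.png

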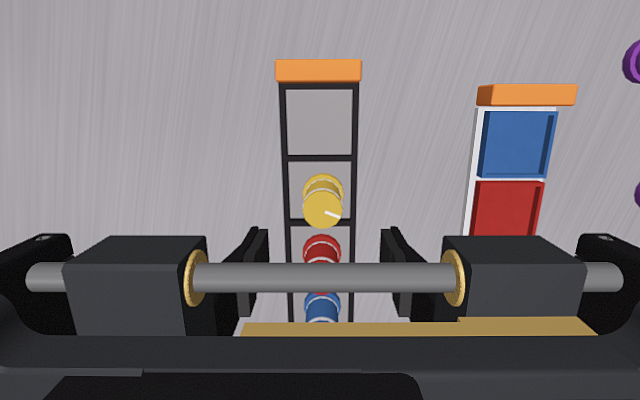

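Yellow, red and blue stand in line at (322,205), (322,250) and (322,305). Now green.

Call:
{"name": "servo_tool", "arguments": {
  "targets": [
    [-0.1,0.15,0,0,0.75],
    [-0.3,0.4,0,0,0.75],
    [-0.5,0.65,0,0,0.75],
    [-0.7,0.9,0,0,0.75],
    [-0.8,1,0,0,0.75]
  ]
}}

```text
time_s: 28.9
tool_pos: [0.5873, 0.0127, 0.1166]
eef_rot: [-1.93, -2.477, 0.008]
contact_force: [-0.6, 0.4, -0.8]
opening: 0.752
```

Call:
{"name": "servo_tool", "arguments": {
  "targets": [
    [-0.2,0.2,0,0,0.75],
    [-0.4,0.4,0,0,0.75],
    [-0.49,0.59,0,0,0.75],
    [-0.49,0.59,0,0,0.75],
    [-0.49,0.59,0,0,0.75]
  ]
}}

```text
time_s: 29.52
tool_pos: [0.6544, -0.0197, 0.1157]
eef_rot: [-1.928, -2.475, 0.011]
contact_force: [0.2, -0.9, 0.1]
opening: 0.75
```

Run:
```python
from h import *
p=wpic('w14');C=p['c2w']; rel([0.6535,-0.0195,0.0225],14.2)
cv2.imwrite('pics/w14c.png',cv2.resize(p['image'][130:280,260:400,::-1],None,fx=4,fy=4,interpolation=cv2.INTER_CUBIC))
print(np.round((proj(p,C,[[.6535,-.0195,.061]])-[260,130])*4,1))
```

```text
rel [0.004, -0.002, 0.933, -0.0002] t 29.57 tcp [ 0.6545 -0.0197  0.1158] jaw 14.17 open 0.752 F [-1.1 -0.1  0.3] q6 -0.44
[[255.7 325.1]]
```

View pics/w14c.png

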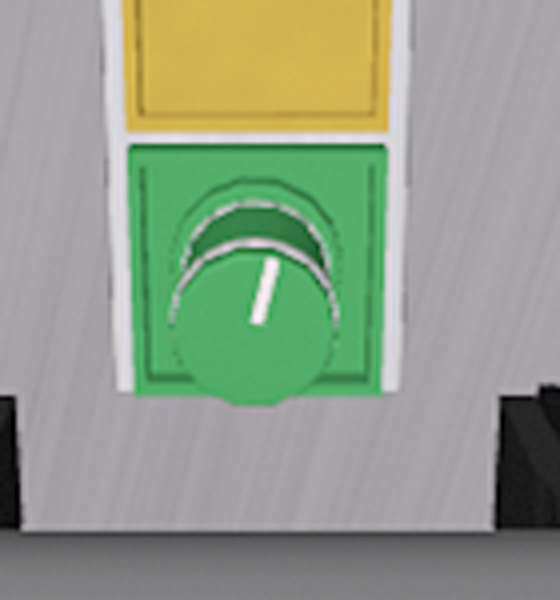

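Green's top is at crop (254,326), centred within 1 mm.

Call:
{"name": "servo_tool", "arguments": {
  "targets": [
    [0,0,0.25,0,0.75],
    [0,0,0.5,0,0.75],
    [0,0,0.75,0,0.75],
    [0,0,0.92,0,0.75],
    [0,0,0.925,0,0.75]
  ]
}}

```text
time_s: 30.2
tool_pos: [0.6522, -0.0194, 0.0221]
eef_rot: [-1.925, -2.473, 0.013]
contact_force: [0.4, 0.5, 0.8]
opening: 0.749
```

Call:
{"name": "servo_tool", "arguments": {
  "targets": [
    [0,0,0,0,0.5],
    [0,0,0,0,0.3],
    [0,0,0,0,0.2],
    [0,0,0,0,0.2],
    [0,0,0,0,0.2]
  ]
}}

```text
time_s: 30.82
tool_pos: [0.6526, -0.0194, 0.0225]
eef_rot: [-1.926, -2.473, 0.012]
contact_force: [0.2, -0.4, 1.9]
opening: 0.339
```

Call:
{"name": "servo_tool", "arguments": {
  "targets": [
    [0,0,-0.15,0,0.2],
    [0,0,-0.4,0,0.2],
    [0,0,-0.65,0,0.2],
    [0,0,-0.9,0,0.2],
    [0,0,-0.9,0,0.2]
  ]
}}

```text
time_s: 31.45
tool_pos: [0.6553, -0.0196, 0.1154]
eef_rot: [-1.929, -2.477, 0.008]
contact_force: [0.1, -0.3, -1.2]
opening: 0.339
```

Run:
```python
from h import *
rel([0.4532,0.1232,0.064],14.2)
```

```text
rel [1.881, -1.607, 0.518, -0.0001] t 31.45 tcp [ 0.6553 -0.0196  0.1154] jaw 14.18 open 0.339 F [ 0.1 -0.3 -1.2] q6 -0.44
```

Call:
{"name": "servo_tool", "arguments": {
  "targets": [
    [0.15,-0.15,0,0,0.2],
    [0.4,-0.4,0,0,0.2],
    [0.65,-0.65,0,0,0.2],
    [0.9,-0.9,0,0,0.2],
    [1,-1,0,0,0.2]
  ]
}}

```text
time_s: 32.08
tool_pos: [0.531, 0.0538, 0.1149]
eef_rot: [-1.926, -2.476, 0.011]
contact_force: [0.4, 0.2, -1.1]
opening: 0.338
```

Call:
{"name": "servo_tool", "arguments": {
  "targets": [
    [0.2,-0.15,0,0,0.2],
    [0.4,-0.3,0,0,0.2],
    [0.6,-0.4,0,0,0.2],
    [0.8,-0.5,0,0,0.2],
    [0.8,-0.5,0,0,0.2]
  ]
}}

```text
time_s: 32.7
tool_pos: [0.4616, 0.1202, 0.1152]
eef_rot: [-1.923, -2.477, 0.013]
contact_force: [-0.4, 0.1, -0.4]
opening: 0.337
```

Run:
```python
from h import *
rel([0.4532,0.1232,0.064],14.2)
```

```text
rel [0.05, -0.069, 0.512, 0.001] t 32.7 tcp [0.4616 0.1202 0.1152] jaw 14.38 open 0.337 F [-0.4  0.1 -0.4] q6 -0.23
```

Call:
{"name": "servo_tool", "arguments": {
  "targets": [
    [0.05,-0.07,0,0,0.2],
    [0.05,-0.07,0.15,0,0.2],
    [0.05,-0.07,0.35,0,0.2],
    [0.05,-0.07,0.5,0,0.2],
    [0.05,-0.07,0.5,0,0.2]
  ]
}}

```text
time_s: 33.33
tool_pos: [0.4528, 0.1228, 0.0644]
eef_rot: [-1.922, -2.476, 0.015]
contact_force: [-0.3, -0.4, -0.9]
opening: 0.34
```

Run:
```python
from h import *
p=wpic('w15'); rel([0.4532,0.1232,0.0162],14.2)
```

```text
rel [0.003, 0.005, 0.488, 0.0008] t 33.38 tcp [0.4532 0.1229 0.065 ] jaw 14.34 open 0.343 F [ 0.1 -0.1 -2. ] q6 -0.22
```

View pics/w15.png

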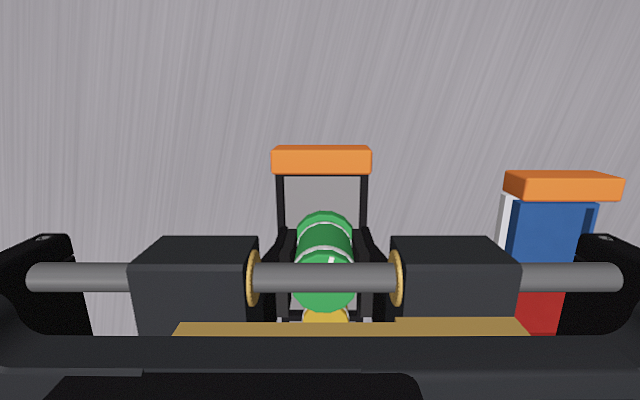

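Green is over the pocket nearest the orange end, centred at (324,260).

Call:
{"name": "servo_tool", "arguments": {
  "targets": [
    [0,0,0.12,0,0.2],
    [0,0,0.26,0,0.2],
    [0,0,0.38,0,0.2],
    [0,0,0.46,0,0.2],
    [0,0,0.48,0,0.2]
  ]
}}

```text
time_s: 34.0
tool_pos: [0.4523, 0.1228, 0.0162]
eef_rot: [-1.922, -2.476, 0.015]
contact_force: [0.1, 0.1, -0.7]
opening: 0.338
```

Call:
{"name": "servo_tool", "arguments": {
  "targets": [
    [0,0,0.003,0,0.2],
    [0,0,0.006,0,0.2],
    [0,0,0.009,0,0.2],
    [0,0,0.012,0,0.2],
    [0,0,0.012,0,0.2]
  ]
}}

```text
time_s: 34.62
tool_pos: [0.4525, 0.1228, 0.0155]
eef_rot: [-1.922, -2.476, 0.014]
contact_force: [-0.3, -0.4, 3.5]
opening: 0.343
```

Call:
{"name": "servo_tool", "arguments": {
  "targets": [
    [0,0,0,0,0.37],
    [0,0,0,0,0.45],
    [0,0,0,0,0.6],
    [0,0,0,0,0.7],
    [0,0,0,0,0.7]
  ]
}}

```text
time_s: 35.25
tool_pos: [0.4525, 0.1228, 0.0154]
eef_rot: [-1.922, -2.476, 0.014]
contact_force: [0.2, -0.9, 0.2]
opening: 0.668
```

Call:
{"name": "servo_tool", "arguments": {
  "targets": [
    [0,0,-0.15,0,0.7],
    [0,0,-0.4,0,0.7],
    [0,0,-0.65,0,0.7],
    [0,0,-0.9,0,0.7],
    [0,0,-1,0,0.7]
  ]
}}

```text
time_s: 35.88
tool_pos: [0.4544, 0.1231, 0.1174]
eef_rot: [-1.924, -2.478, 0.011]
contact_force: [-0.4, 0.3, -0.7]
opening: 0.7
```

Call:
{"name": "servo_tool", "arguments": {
  "targets": [
    [-0.15,0.15,-0.2,0,0.7],
    [-0.4,0.4,-0.4,0,0.7],
    [-0.65,0.4,-0.6,0,0.7],
    [-0.9,0.4,-0.8,0,0.7],
    [-1,0.4,-1,0,0.7]
  ]
}}

```text
time_s: 36.5
tool_pos: [0.5186, 0.0352, 0.2176]
eef_rot: [-1.925, -2.477, 0.011]
contact_force: [0.7, 0.0, 0.4]
opening: 0.7
```

Run:
```python
from h import *
p=wpic('w16'); p=wpic('w17'); rel([0.4532,0.1232,0.0162],14.2)
C=p['c2w']
im=p['image'][:,:,::-1].copy()
q=manip.get_image('scene'); a=q['image'][120:300,200:460,::-1]
cv2.imwrite('pics/s17.png',cv2.resize(a,None,fx=3,fy=3,interpolation=cv2.INTER_CUBIC))
for k in('knob_blue','knob_red','knob_yellow','knob_green','wash_bottle','v_block'):
    print(k,[(round(d['p'],2),np.round(d['location'],3).tolist()) for d in manip.find_in(q,k)[:3]],[(round(d['p'],2),np.round(d['location'],3).tolist()) for d in manip.find_in(p,k)[:3]])
```

```text
rel [1.022, -0.425, 2.026, 0.0003] t 36.6 tcp [0.5202 0.0353 0.219 ] jaw 14.26 open 0.701 F [0.5 0.2 0.3] q6 -0.39
knob_blue [(0.52, [0.503, -0.033, 0.033])] [(0.86, [0.499, -0.036, 0.051])]
knob_red [(0.88, [0.754, 0.077, 0.033]), (0.67, [0.762, 0.147, 0.034]), (0.6, [0.488, 0.015, 0.036])] [(0.89, [0.745, 0.135, 0.04]), (0.77, [0.685, 0.233, 0.044]), (0.69, [0.481, 0.016, 0.051])]
knob_yellow [(0.7, [0.48, 0.071, 0.036])] [(0.92, [0.468, 0.069, 0.053])]
knob_green [(0.59, [0.463, 0.128, 0.034]), (0.15, [0.536, -0.375, 0.073])] [(0.93, [0.458, 0.121, 0.051])]
wash_bottle [(0.6, [0.533, -0.374, 0.073]), (0.48, [0.462, 0.131, 0.034])] []
v_block [(0.72, [0.526, 0.363, 0.028])] []
```

View pics/w17.png

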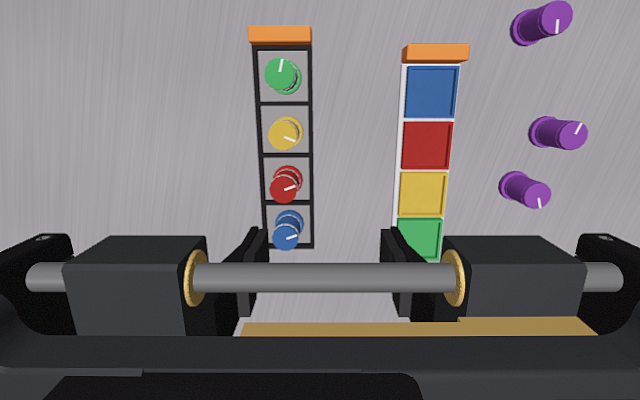

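View pics/s17.png

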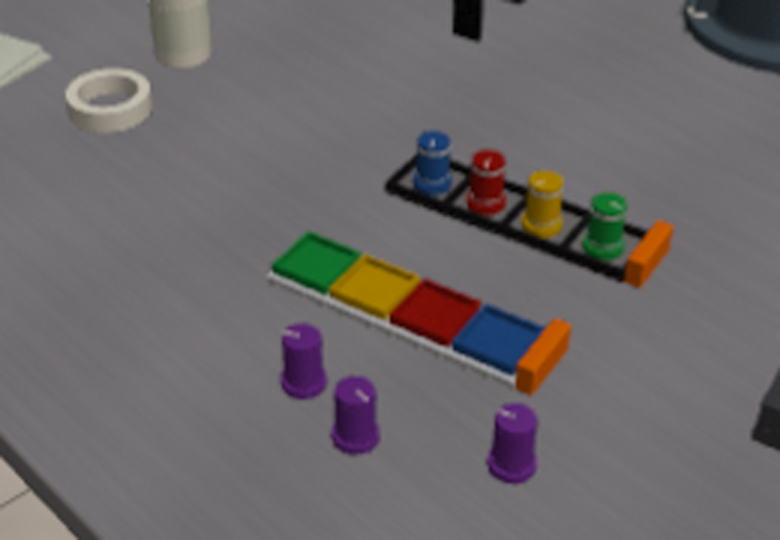

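All four stand upright in their pockets: green nearest the orange end, then yellow, red and blue. The dishes are empty, the purple knobs haven't moved, and the gripper is clear above.

```bash
python3 -c "
from station import manip
print(manip.close_job())"
```

```text
the job is handed in; nothing more can be done
None
```

The four knobs are in the outgoing tray in reverse order, and I handed the job in at about 36.6 s of robot time. From the tray pocket farthest from the orange end they are blue, red, yellow, green, with green nearest the orange end. On the rail, blue had been nearest the orange end.

- **Setting down:** I lowered each knob until the wrist force showed floor contact (about 3.5 to 8 N), then opened the fingers slowly. The last wrist and scene pictures show all four upright inside their pockets and all four rail dishes empty.
- **Bystanders:** the bottle and V-block read the same positions before and after in the scene camera, to within about 3 mm. The three purple look-alike knobs were never touched and look unmoved in the pictures.
- **Disagreement:** the scene camera's positions were about 14 mm off the top and wrist cameras, which agreed to 2–3 mm. I measured with the wrist camera, checked it against the top one, and used the scene camera only to see order, uprightness and movement.
- **One extra press:** yellow's first contact reading was unclear at 1.2 N, so I lowered it a further 0.6 mm at most and read 7.8 N before releasing.

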